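# Pump the hand lubricator until its indicator pin is fully out

## Task

Two hand-pumped grease lubricators are bolted to the storeroom bench. Find the one whose red indicator pin is still in, and push its black palm knob all the way down with the fingertips and let it come fully back up, again and again, until its pin has popped fully out like the other pump's; finish with the knob up and the hand clear. Only push on top of that knob, without gripping it; do not touch the pins, do not press the other pump, and leave everything else on the bench where it stands.

Things in the scene. Friction and masses are not known exactly. Their poses are not given: they have to be found in the camera images.
- pump: The lubricator pump to be worked, whose red pin is still mostly in: grey housing (x -35 to 35, y -40 to 80 mm, 92 mm high), a blue cylinder lying along its -x side (to x = -79 mm, 57 mm high), on a steel foot (x -60 to 50, y -60 to 100 mm). Origin on the bench under the knob's axis, z up; knob at x = y = 0, pin at x = 0, y = 50 mm. It does not move
- pump_knob (a joint): travel of the black palm knob (m): 0 = fully up, 0.022 = pressed down on its stop. A spring returns it by itself: about 4 N at the top, 8 N at the bottom, plus up to about 4 N while it lifts the pin
- pump_knob_top (a point): centre of the flat top (30 mm across) of the black mushroom knob (38 mm diameter, 18 mm thick, on a 14 mm rod); 144 mm above the bench when up, moves down with the knob
- pump_pin_out (a joint): how far the indicator pin is out (m): it starts between 0 and 0.014; fully out is about 0.043, when the green band stands clear of the brass collar (46 mm is its end stop). It rises while the knob goes down, 8 mm for each full stroke (the first stroke 5 to 13 mm); a ratchet inside needs each stroke to go at least 17 mm down and then all the way back up, else it gains nothing. The pin stays where it is between strokes; once it is fully out, further strokes do nothing
- pump_pin: the indicator pin: red round head (18 mm diameter, 6 mm thick) on a 9 mm white shank with a green band near its foot. Origin at the centre of the head's top, 108 mm above the bench with the pin in, about 151 mm with the pin fully out. Not to be touched
- done_pump: The other lubricator pump, alike, which needs nothing: its pin is already fully out: grey housing (x -35 to 35, y -40 to 80 mm, 92 mm high), a blue cylinder lying along its -x side (to x = -79 mm, 57 mm high), on a steel foot (x -60 to 50, y -60 to 100 mm). Origin on the bench under the knob's axis, z up; knob at x = y = 0, pin at x = 0, y = 50 mm. It does not move
- done_pump_knob (a joint): travel of the black palm knob (m): 0 = fully up, 0.022 = pressed down on its stop. A spring returns it by itself: about 4 N at the top, 8 N at the bottom
- done_pump_knob_top (a point): centre of the flat top (30 mm across) of the black mushroom knob (38 mm diameter, 18 mm thick, on a 14 mm rod); 144 mm above the bench when up, moves down with the knob
- done_pump_pin_out (a joint): how far the indicator pin is out (m): it starts fully out, about 0.043, and stays
- done_pump_pin: the indicator pin: red round head (18 mm diameter, 6 mm thick) on a 9 mm white shank with a green band near its foot. Origin at the centre of the head's top, 108 mm above the bench with the pin in, about 151 mm with the pin fully out. Not to be touched
- small_bin: bystander: blue open plastic stock bin 110 x 150 x 60 (mm); origin at the centre of its underside
- carton: bystander: brown cardboard carton 90 x 120 x 60 (mm); origin at the centre of its underside
- wrench: bystander: steel wrench 160 long, lying flat along its x axis (mm); origin at the centre of its underside
- tape_roll: bystander: yellow tape roll, 80 diameter, 24 high, lying flat (mm); origin at the centre of its underside
- spray_can: bystander: spray can with yellow label and red cap, 52 diameter, 170 tall, standing (mm); origin at the centre of its underside
- cartridge: bystander: orange grease cartridge, 54 diameter, 180 tall, standing (mm); origin at the centre of its underside
- cup: bystander: open steel cup, 70 diameter, 70 tall, standing (mm); origin at the centre of its underside

How it is judged:
On the way, in this order (a step that is already met when the one before it is completed fails the run):
1. the knob of the pump with the sunken pin is pushed down while the pin is not yet out (value of joint pump_knob above 0.014 m and value of joint pump_pin_out below 0.038 m), for 0.05 s.
2. the knob is let up again, the pin not yet fully out (value of joint pump_knob below 0.004 m and value of joint pump_pin_out below 0.038 m), for 0.05 s.
3. further pumping brings the pin fully out (value of joint pump_pin_out above 0.038 m), for 0.05 s.
At the end, for the whole second after the job is handed in: the worked pump's pin is at least 38 mm out, its knob is back up to within 3 mm, and the other pump still has its pin out (at least 38 mm) and its knob up (within 3 mm) (value of joint each of pump_pin_out, done_pump_pin_out above 0.038 m and value of joint each of pump_knob, done_pump_knob below 0.003 m); the robot touches nothing.
It fails at once if a pin was touched by the robot (over 1 N) (contact force between any of the fingers, the arm and pump_pin above 1 N or contact force between any of the fingers, the arm and done_pump_pin above 1 N).
It fails at once if the other pump's knob was pressed (over 6 mm) (value of joint done_pump_knob above 0.006 m).
It fails at once if the knob was taken between the fingers instead of being pushed on its top ((horizontal distance between the grasp point and pump_knob_top below 0.03 m and z of the grasp point in the frame of pump_knob_top below 0.003 m) or (horizontal distance between the grasp point and done_pump_knob_top below 0.03 m and z of the grasp point in the frame of done_pump_knob_top below 0.003 m)).
It fails at once if a standing can, cartridge or cup was tipped (over 0.5 rad) (angle between any of spray_can, cartridge, cup's own z axis and vertical above 0.5 rad).
It fails at once if a bystander was moved or lifted (over 30 mm) (distance of any of small_bin, carton, wrench, tape_roll, spray_can, cartridge, cup from where it was at the start of the episode above 0.03 m).
It also fails if it takes over 38 s, if anything falls off the work surface, if the arm or the gripper's body presses on something with over 40 N, if the wrist force passes 120 N, or if a joint passes its speed limit or range.

## Robot

A 7-joint arm with a two-finger parallel gripper is mounted at the origin on the work surface. World frame = base frame: x ahead of the robot, y to its left, z up, the work surface at z = 0. Lengths are in m, angles in rad, forces in N, time in s.
With the tool pointing down it reaches from about 0.425 to 1.025 m from the base axis. Payload 3.6 kg.
Tool frame: the origin (TCP) lies midway between the tips of the shut fingers; the grasp point (between the pads) lies robot.hold_point_z behind it (robot.hold_point_z is the distance from the TCP to the grasp point, in m); y points along the fingers, x is the direction in which the jaws open and shut, and the axes are right-handed (so a half turn about y gives the same grasp; the last joint's range is limited). The gripper opens to 85 mm and grips with 20 to 120 N. Pads are 22 mm wide; open, the fingers measure 114 mm over their backs; the gripper's body (76 mm by 85 mm) begins 54 mm behind the grasp point. The pads swing forward as they close: fully open they stand 13 mm farther back than shut.
Start: joints at [-1.353, 0.591, 0.048, 1.609, -0.033, 0.943, -0.034], TCP at [0.222, 0.69, 0.231] pointing down, gripper open.
Joint ranges: [-2.69, 2.69], [-0.47, 2.24], [-1.27, 1.36], [0.19, 2.51], [-1.53, 4.68], [0.08, 2.07], [-3.09, 3.09]. Speed limits (rad/s): [2.57, 2.57, 3.14, 3.14, 3.14, 3.14, 3.14].

## Interface

Orientations are given as a unit quaternion [x, y, z, w].
In Python, from rig import robot gives the robot as it stands. The module is installed in compiled form; this text tells all that it offers.
- The arm moves only by the tool step_arm, never from a script. Its argument "motion" is a list that holds one entry, the list of rows, each a list of 5 numbers: the opening, from 0 (shut) to 1 (fully open), then the shift along the tool's x, y, z in m, then the turn about the tool's y in degrees. In form: [[[jaw, tx, ty, tz, spin], ...]]. A call has 1 to 12 rows; each row shifts and turns the pose as measured when the row begins, along the tool's axes as they then stand; what a row does not reach is not made up. A row lasts 1/8 s, in which the tool goes at most 62.5 mm and 10.7 degrees, less where a joint would pass 70% of its speed; a pose out of reach is approached as far as the arm can. A call with a gripper value outside its range is refused whole. The fingers move at their own pace and stop on an object; "newtons" is the grip in N (left out, the last holds). Time passes only in rows, so rows that do not move let the fingers close. It gives the time, the measured TCP pose, the force and the opening at its end, in the units of the state.
- robot.sense(): the state, without advancing time (a new reading comes with each control period).
- robot.capture(name): name is "scene" or "top" or "wrist"; returns (picture, depth): 420x560x3 uint8, red, green, blue; 420x560 float32, m along the optical axis (not along the pixel's ray), 0 where there is no reading.
- robot.get_calibration(name): a dict with "fx", "fy", "cx", "cy" (pixels), "camera_from_world" (4x4, takes a point from world to camera coordinates); the wrist camera has in their place "tool_from_camera" (4x4, takes a point from camera to tool coordinates, whose origin is the TCP and whose axes are the tool frame's). Camera axes: x right, y down, z forward; pixel columns grow to the right and rows downward; lengths in m; the calibration is good to about 2 mm. A picture is of the moment at which its call begins: read the wrist's pose just before it. get_calibration takes no time and is no camera call.
- robot.job_done(): hands the job in, once; it reports no verdict.
The state is a dict: "clock": time; "q": joint angles; "joint_velocities": joint speeds; "effort": joint torques, N m; "eef_pos": TCP position; "tool_rot": TCP orientation; "contact_force": force on the tool from outside, world axes, zero at the start; "wrist_torque": the same for the moment, N m; "opening": finger opening in m.
Only numpy, scipy, OpenCV 4.12 (cv2) and the standard library are available. Lean on these libraries where they do the work, as an engineer would, in place of code of your own. Each camera call takes 0.05 s, during which the arm holds its last target.

## Working session

There is one attempt and no reset: what is moved stays moved. The work goes in short steps, Python scripts to look and compute and a tool call to move; the robot and the scene stay as the last step left them, time stands still between calls to the robot, and variables do not carry over. Pictures are saved under pics/ and viewed, and the job is handed in when it is done.

Besides the shell and the picture viewer there is one more tool, called as name(argument=value, ...), one argument or row to a line, values as JSON. step_arm: Moves the arm, as the interface text tells. Its arguments: {"type":"object","properties":{"motion":{"type":"array"},"newtons":{"type":"number"}},"required":["motion"]}

```bash
mkdir -p pics; python3 - <<'E'
from rig import robot
import cv2,numpy as np
s=robot.sense();print(s, robot.hold_point_z)
for n in("scene","top"):
    p,d=robot.capture(n);cv2.imwrite(f"pics/{n}0.png",p[:,:,::-1]);np.save(f"{n}d.npy",d)
    print(robot.get_calibration(n))
E
```

```text
{'clock': 0.0, 'q': array([-1.35249544,  0.59215049,  0.04828322,  1.60983355, -0.03335074,
        0.94265611, -0.03370197]), 'joint_velocities': array([ 0.00063012,  0.00118693,  0.00074572,  0.00101849, -0.00074779,
        0.0011964 ,  0.00112232]), 'effort': array([-4.82559972e-04, -5.48703825e+01,  1.54653009e+00, -1.98115700e+01,
        9.46269458e-03,  9.06191999e-03,  7.87081206e-06]), 'eef_pos': array([0.22213008, 0.68927001, 0.23011365]), 'tool_rot': array([ 0.57204655,  0.41569455, -0.41694292, -0.57106864]), 'contact_force': array([ 1.0368208 , -0.0815875 , -0.16647133]), 'wrist_torque': array([-0.00092515, -0.04135761,  0.0482551 ]), 'opening': 0.0853136320270649} 0.0187
{'fx': 506.0553683066106, 'fy': 506.0553683066106, 'cx': 282.46021410131044, 'cy': 205.64644619090228, 'camera_from_world': array([[-0.77395081,  0.63300917, -0.01730727,  0.464341  ],
       [ 0.39219905,  0.45770723, -0.79792481, -0.12827927],
       [-0.49717206, -0.62434245, -0.60250847,  1.65966801],
       [ 0.        ,  0.        ,  0.        ,  1.        ]])}
{'fx': 478.46723610337114, 'fy': 478.46723610337114, 'cx': 277.0275878745135, 'cy': 214.17147507376885, 'camera_from_world': array([[ 1.22876426e-03, -9.99866150e-01,  1.63147865e-02,
        -1.79510044e-02],
       [-9.85975342e-01, -3.93409321e-03, -1.66844683e-01,
         6.19067487e-01],
       [ 1.66886534e-01, -1.58809644e-02, -9.85848203e-01,
         1.31985847e+00],
       [ 0.00000000e+00,  0.00000000e+00,  0.00000000e+00,
         1.00000000e+00]])}
```

View pics/scene0.png

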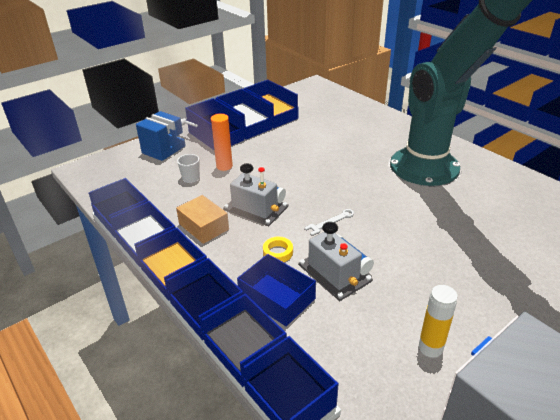

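View pics/top0.png

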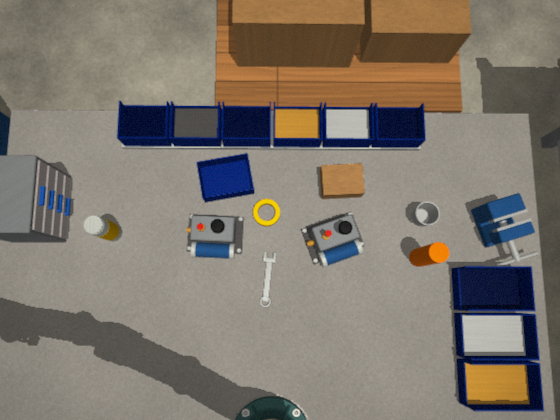

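```bash
python3 - <<'E'
from rig import robot
from scipy.spatial.transform import Rotation as R
print(R.from_quat(robot.sense()['tool_rot']).as_matrix().round(3)); print(robot.get_calibration("wrist"))
E
```

```text
[[ 0.307 -0.001 -0.952]
 [ 0.952 -0.002  0.307]
 [-0.002 -1.    -0.   ]]
{'fx': 359.024257523647, 'fy': 359.024257523647, 'cx': 283.3674386944369, 'cy': 208.09409448624808, 'tool_from_camera': array([[ 9.99999776e-01, -3.53697249e-04, -5.68415977e-04,
        -4.83069905e-04],
       [ 4.43203036e-04, -2.86597116e-01,  9.58051093e-01,
        -1.43223816e-01],
       [-5.01766416e-04, -9.58051130e-01, -2.86596895e-01,
         7.22113927e-02],
       [ 0.00000000e+00,  0.00000000e+00,  0.00000000e+00,
         1.00000000e+00]])}
```

```bash
cat > h.py <<'E'
import numpy as np
from rig import robot
def ray(n,u,v,z):
    c=robot.get_calibration(n);T=np.linalg.inv(c["camera_from_world"])
    d=T[:3,:3]@[(u-c["cx"])/c["fx"],(v-c["cy"])/c["fy"],1];o=T[:3,3]
    return o+d*(z-o[2])/d[2]
def proj(n,p):
    c=robot.get_calibration(n);q=c["camera_from_world"]@[*p,1]
    return c["fx"]*q[0]/q[2]+c["cx"],c["fy"]*q[1]/q[2]+c["cy"]
E
python3 - <<'E'
import cv2,numpy as np
a=cv2.imread("pics/top0.png")[195:275,175:385];cv2.imwrite("pics/topz.png",cv2.resize(a,None,fx=3.8,fy=3.8,interpolation=2))
a=cv2.imread("pics/scene0.png")[150:300,220:380];cv2.imwrite("pics/scenez.png",cv2.resize(a,None,fx=4,fy=4,interpolation=2))
from h import *
for n,box in (("top",(195,275,175,385)),("scene",(150,300,220,380))):
    im=cv2.imread(f"pics/{n}0.png");d=np.load(n+"d.npy")
    y0,y1,x0,x1=box
    m=np.zeros(im.shape[:2],np.uint8);m[y0:y1,x0:x1]=(im[y0:y1,x0:x1].max(2)<45)
    hsv=cv2.cvtColor(im,cv2.COLOR_BGR2HSV)
    r=np.zeros_like(m);r[y0:y1,x0:x1]=((hsv[...,0]<6)|(hsv[...,0]>174))[y0:y1,x0:x1]&(hsv[...,1]>170)[y0:y1,x0:x1]&(hsv[...,2]>90)[y0:y1,x0:x1]
    T=np.linalg.inv(robot.get_calibration(n)["camera_from_world"]);c=robot.get_calibration(n)
    for nm,mm in(("blk",m),("red",r)):
        k,l,st,ce=cv2.connectedComponentsWithStats(mm)
        for i in range(1,k):
            if st[i,4]>8:
                u,v=ce[i];z=np.median(d[l==i]);P=T@[(u-c["cx"])/c["fx"]*z,(v-c["cy"])/c["fy"]*z,z,1]
                print(n,nm,st[i],ce[i].round(1),P[:3].round(3),ray(n,u,v,.144 if nm=="blk" else .12).round(3))
E
```

```text
top blk [211 220  13  13 131] [217.1 225.6] [0.572 0.144 0.144] [0.572 0.144 0.144]
top blk [339 221  13  13 133] [344.6 227.2] [ 0.569 -0.195  0.144] [ 0.569 -0.195  0.144]
top red [197 224   6   5  25] [199.6 226. ] [0.575 0.195 0.116] [0.574 0.194 0.12 ]
top red [325 231   6   5  27] [327.6 232.9] [ 0.553 -0.149  0.151] [ 0.557 -0.152  0.12 ]
scene blk [241 165  12   8  64] [246.4 168.1] [ 0.572 -0.189  0.142] [ 0.573 -0.187  0.144]
scene blk [323 223  14  11 118] [329.6 227.7] [0.576 0.15  0.143] [0.576 0.151 0.144]
scene blk [220 285  11  11  20] [224.6 290.1] [0.836 0.08  0.053] [0.879 0.157 0.144]
scene red [259 168   5   4  18] [261.  169.3] [ 0.551 -0.149  0.15 ] [ 0.524 -0.186  0.12 ]
scene red [341 244   6   5  29] [343.4 246.1] [0.574 0.196 0.115] [0.578 0.2   0.12 ]
```

View pics/topz.png

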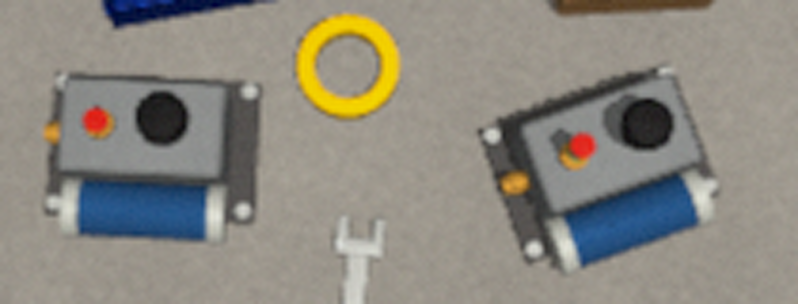

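View pics/scenez.png

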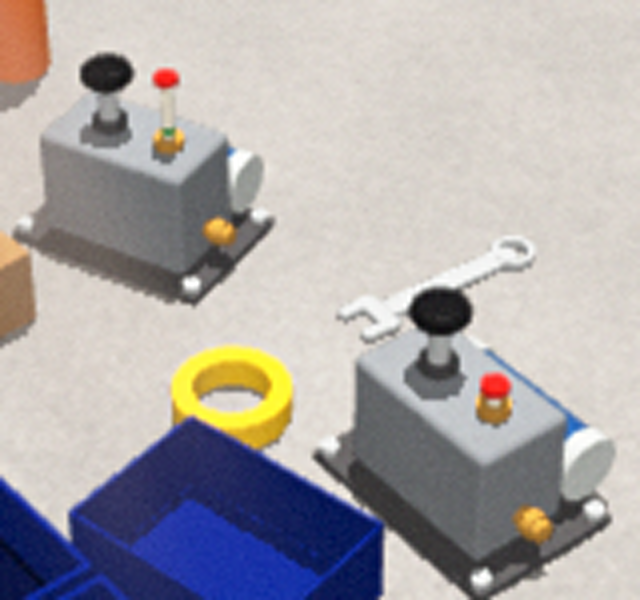

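The left pump, with its knob at about (0.573, 0.147, 0.144), has its pin only about 8 mm out. The right pump's pin head is at 0.151, fully out. I'll shut the fingers and turn the tool so that its x lies along world x, which keeps the wide side away from the pin.

step_arm(
  motion=[
    [[0,0,0,0,10.3],[0,0,0,0,10.3],[0,0,0,0,10.3],[0,0,0,0,10.3],[0,0,0,0,10.3],[0,0,0,0,10.3],[0,0,0,0,10.3]],
  ],
  newtons=30,
)

```text
clock: 0.98
eef_pos: [0.2208, 0.6859, 0.2253]
tool_rot: [0.711, -0.016, 0.013, -0.703]
contact_force: [0.4, -0.6, -0.6]
opening: -0.0
```

```bash
python3 - <<'E'
from h import *
from scipy.spatial.transform import Rotation as R
s=robot.sense();M=R.from_quat(s['tool_rot']).as_matrix();print(s['clock'],s['eef_pos'],M.round(3),s['q'].round(2),s['opening'])
print(M.T@(np.array([.573,.147,.215])-s['eef_pos']))
E
```

```text
0.975 [0.22083696 0.68593416 0.22534322] [[ 0.999 -0.004  0.041]
 [-0.041 -0.011  0.999]
 [-0.004 -1.    -0.011]] [-1.57  0.63  0.4   1.63 -0.28  0.96 -1.12] -2.384861940076967e-06
[ 0.37393563  0.01461443 -0.52396029]
```

step_arm(
  motion=[
    [[0,0.031,-0.004,-0.044,1],[0,0.031,-0.004,-0.044,1],[0,0.031,-0.002,-0.044,0],[0,0.031,0,-0.044,0],[0,0.031,0,-0.044,0],[0,0.031,0,-0.044,0],[0,0.031,0,-0.044,0],[0,0.031,0,-0.044,0],[0,0.031,0,-0.044,0],[0,0.031,0,-0.044,0],[0,0.031,0,-0.044,0],[0,0,0,0,0]],
  ],
)

```text
clock: 2.48
eef_pos: [0.5329, 0.1645, 0.2354]
tool_rot: [0.712, -0.028, 0.024, -0.701]
contact_force: [-0.1, 0.9, -0.0]
opening: 0.0004
```

```bash
cat > w.py <<'E'
from h import *
import sys,cv2
from scipy.spatial.transform import Rotation as R
s=robot.sense();M=R.from_quat(s['tool_rot']).as_matrix();print(s['clock'],s['eef_pos'],M.round(3).tolist(),s['q'].round(2))
print("to go",M.T@(np.array([.573,.147,.215])-s['eef_pos']))
p,d=robot.capture("wrist");cv2.imwrite(f"pics/{sys.argv[1]}.png",p[:,:,::-1]);np.savez("w.npz",p=p,d=d,pos=s['eef_pos'],M=M)
E
python3 w.py w1
```

```text
2.475 [0.53292527 0.16445667 0.23544076] [[0.997, -0.006, 0.072], [-0.072, -0.015, 0.997], [-0.005, -1.0, -0.016]] [-0.74  0.41  0.48  1.99 -0.24  0.8  -0.2 ]
to go [ 0.041334    0.02046077 -0.01419162]
```

View pics/w1.png

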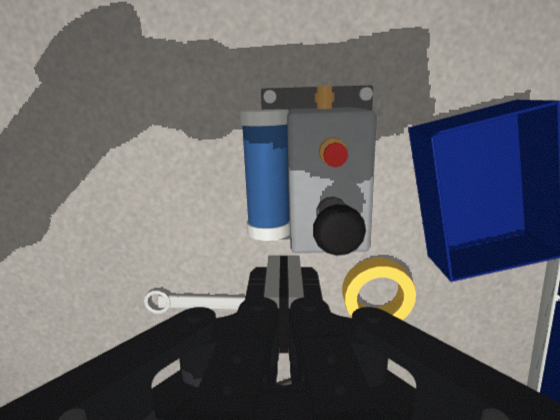

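The wrist view shows the knob at (339,229), the red pin at (335,154), and the fingertips at (283,262). I'll measure the knob from this view too.

```bash
python3 - <<'E'
from h import *
import cv2
z=np.load("w.npz");p,d,pos,M=z['p'],z['d'],z['pos'],z['M']
c=robot.get_calibration("wrist");T=c["tool_from_camera"]
def pt(m):
    v,u=np.nonzero(m);uc,vc=u.mean(),v.mean();zz=np.median(d[m])
    P=T@[(uc-c["cx"])/c["fx"]*zz,(vc-c["cy"])/c["fy"]*zz,zz,1]
    return (uc,vc,m.sum()),pos+M@P[:3],P[:3]
m=np.zeros(p.shape[:2],bool);m[195:252,308:370]=p[195:252,308:370].max(2)<50
zz=np.median(d[m]);m&=(abs(d-zz)<.006);print(*pt(m))
m=np.zeros(p.shape[:2],bool);m[140:170,318:352]=(p[140:170,318:352,0]>110)&(p[140:170,318:352,1]<60);print(*pt(m))
E
```

```text
(np.float64(338.81702990369996), np.float64(228.6685250886974), np.int64(1973)) [0.57039944 0.14730012 0.14389753] [ 0.03907024  0.09156489 -0.0129696 ]
(np.float64(335.2785087719298), np.float64(154.48684210526315), np.int64(456)) [0.57306115 0.19431209 0.11561125] [0.03846131 0.11911556 0.03454791]
```

step_arm(
  motion=[
    [[0,0.02,0.015,-0.007,0],[0,0.02,0.02,-0.005,0],[0,0.004,0.02,-0.002,0],[0,0,0.0,0,0]],
  ],
)

```text
clock: 3.02
eef_pos: [0.5708, 0.1561, 0.1766]
tool_rot: [0.711, -0.026, 0.016, -0.703]
contact_force: [-0.6, -0.2, -0.3]
opening: 0.0002
```

```bash
cat > t.py <<'E'
from h import *
from scipy.spatial.transform import Rotation as R
s=robot.sense();M=R.from_quat(s['tool_rot']).as_matrix();print(s['clock'],s['eef_pos'],s['contact_force'],s['joint_velocities'].round(2))
print("to go to top",M.T@(np.array([.571,.147,.144])-s['eef_pos']))
E
python3 t.py
```

```text
3.025 [0.57081425 0.1561456  0.1766201 ] [-0.57179518 -0.22163452 -0.34090125] [-0.01 -0.02 -0.   -0.02 -0.   -0.    0.  ]
to go to top [ 0.00113804  0.03270881 -0.00875135]
```

step_arm(
  motion=[
    [[0,0,0,-0.009,0],[0,0,0.01,-0.004,0],[0,0,0.01,0,0],[0,0,0,0,0]],
  ],
)

```text
clock: 3.52
eef_pos: [0.5681, 0.1437, 0.1566]
tool_rot: [0.71, -0.025, 0.016, -0.703]
contact_force: [-0.1, 0.1, -0.4]
opening: 0.0001
```

```bash
python3 t.py
```

```text
3.525 [0.5681023  0.14374799 0.15663966] [-0.11870757  0.14528003 -0.4103883 ] [ 0.   -0.01  0.01 -0.01 -0.   -0.    0.  ]
to go to top [0.00286809 0.01257001 0.00353583]
```

step_arm(
  motion=[
    [[0,0.003,0.012,0.003,0],[0,0,0.012,0,0],[0,0,0.008,0,0],[0,0,0.003,0,0]],
  ],
)

```text
clock: 4.03
eef_pos: [0.5723, 0.147, 0.1223]
tool_rot: [0.709, -0.025, 0.016, -0.704]
contact_force: [-2.9, -1.6, 11.2]
opening: 0.0001
```

```bash
python3 t.py
```

```text
4.025 [0.57227611 0.14698535 0.12228821] [-2.89224287 -1.64715095 11.23778617] [ 0.02  0.03 -0.02  0.01 -0.02 -0.03  0.02]
to go to top [-0.00153997 -0.02169354 -0.00022178]
```

step_arm(
  motion=[
    [[0,0,-0.012,0,0],[0,0,-0.012,0,0],[0,0,-0.006,0,0],[0,0,0,0,0]],
  ],
)

```text
clock: 4.53
eef_pos: [0.5729, 0.1477, 0.152]
tool_rot: [0.709, -0.025, 0.015, -0.704]
contact_force: [0.8, -0.1, 0.4]
opening: 0.0001
```

```bash
python3 t.py; cat > look.py <<'E'
from h import *
import cv2,sys
n="scene";p,d=robot.capture(n);a=p[150:300,220:380,::-1];cv2.imwrite(f"pics/{sys.argv[1]}.png",cv2.resize(a,None,fx=4,fy=4,interpolation=2))
im=np.ascontiguousarray(p[:,:,::-1]);hsv=cv2.cvtColor(im,cv2.COLOR_BGR2HSV)
m=(((hsv[...,0]<6)|(hsv[...,0]>174))&(hsv[...,1]>170)&(hsv[...,2]>90)).astype(np.uint8);m[:150]=0;m[270:]=0;m[:,:220]=0;m[:,380:]=0
k,l,st,ce=cv2.connectedComponentsWithStats(m);c=robot.get_calibration(n);T=np.linalg.inv(c["camera_from_world"])
for i in range(1,k):
    if st[i,4]>5:
        u,v=ce[i];z=np.median(d[l==i]);print(ce[i],st[i,4],(T@[(u-c["cx"])/c["fx"]*z,(v-c["cy"])/c["fy"]*z,z,1])[:3].round(3))
E
python3 look.py s1
```

```text
4.525 [0.57294703 0.14765737 0.15199444] [ 0.82555771 -0.08227284  0.35828605] [-0.    0.01 -0.    0.   -0.   -0.   -0.  ]
to go to top [-0.00180249  0.00802417 -0.00070559]
[261.         169.33333333] 18 [ 0.552 -0.147  0.151]
[343.58064516 242.74193548] 31 [0.573 0.196 0.125]
```

View pics/s1.png

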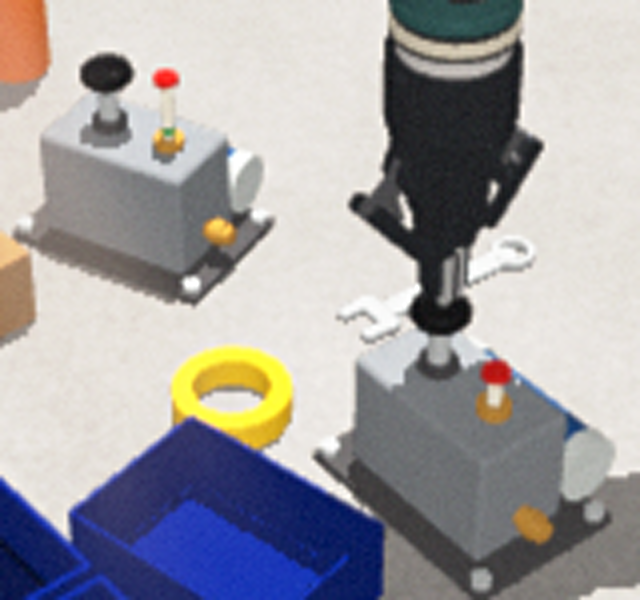

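The pin went from 0.115 to 0.125 and the knob is up. Repeating the stroke.

step_arm(
  motion=[
    [[0,-0.001,0.012,0,0],[0,0,0.012,0,0],[0,0,0.007,0,0],[0,0,0.003,0,0],[0,0,-0.012,0,0],[0,0,-0.012,0,0],[0,0,-0.01,0,0],[0,0,0,0,0]],
  ],
)

```text
clock: 5.58
eef_pos: [0.5723, 0.1478, 0.1551]
tool_rot: [0.708, -0.026, 0.014, -0.706]
contact_force: [0.1, 1.3, 0.2]
opening: -0.0001
```

```bash
python3 t.py;python3 look.py s2
```

```text
5.575 [0.57234466 0.14783747 0.15512679] [0.13970291 1.2769285  0.23238865] [-0.    0.01 -0.01  0.02 -0.   -0.    0.  ]
to go to top [-0.00110428  0.01115032 -0.00087507]
[261.         169.33333333] 18 [ 0.552 -0.148  0.15 ]
[343.59259259 240.07407407] 27 [0.574 0.196 0.134]
```

The pin is now at 0.134. Next stroke.

step_arm(
  motion=[
    [[0,-0.001,0.014,0,0],[0,0,0.012,0,0],[0,0,0.008,0,0],[0,0,0.003,0,0],[0,0,-0.012,0,0],[0,0,-0.012,0,0],[0,0,-0.008,0,0],[0,0,0,0,0]],
  ],
)

```text
clock: 6.62
eef_pos: [0.5708, 0.1478, 0.1524]
tool_rot: [-0.706, 0.029, -0.012, 0.707]
contact_force: [0.2, -1.1, 0.2]
opening: 0.0002
```

```bash
python3 t.py;python3 look.py s3
```

```text
6.625 [0.57077234 0.14780967 0.15242789] [ 0.20005021 -1.11640168  0.19522191] [ 0.    0.02 -0.01  0.02 -0.    0.    0.  ]
to go to top [ 0.00047868  0.00841869 -0.00079576]
[261.         169.33333333] 18 [ 0.552 -0.147  0.151]
[344.  237.5] 30 [0.574 0.196 0.142]
```

step_arm(
  motion=[
    [[0,0,0.012,0,0],[0,0,0.012,0,0],[0,0,0.007,0,0],[0,0,0.003,0,0],[0,0,-0.012,0,0],[0,0,-0.012,0,0],[0,0,-0.01,0,0],[0,0,0,0,0]],
  ],
)

```text
clock: 7.68
eef_pos: [0.5706, 0.1477, 0.1548]
tool_rot: [-0.705, 0.032, -0.01, 0.708]
contact_force: [-0.8, 0.1, -1.3]
opening: 0.0002
```

```bash
python3 t.py;python3 look.py s4
```

```text
7.675 [0.57057247 0.14766215 0.15482437] [-0.75138236  0.09462026 -1.27270005] [ 0.    0.02 -0.    0.02 -0.   -0.    0.  ]
to go to top [ 0.0008005   0.01080259 -0.000672  ]
[261.         169.33333333] 18 [ 0.552 -0.148  0.15 ]
[344.40740741 234.92592593] 27 [0.574 0.197 0.15 ]
```

View pics/s4.png

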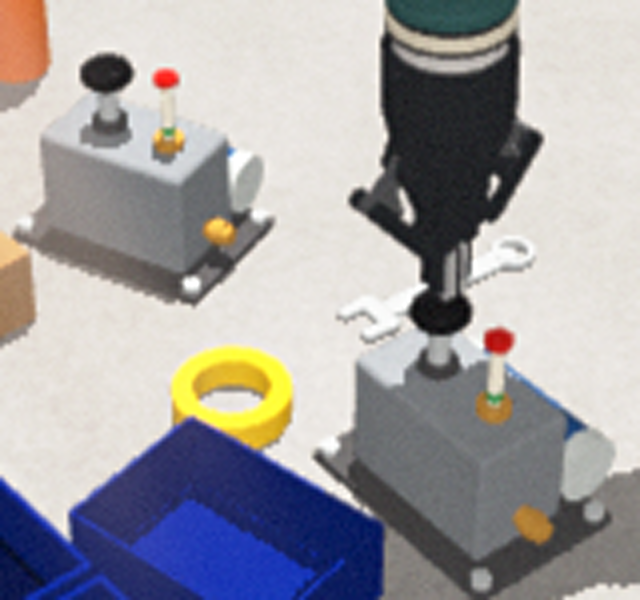

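The pin now reads 0.150 and the green band is showing. One more stroke will make sure of it, since a pin that is fully out gains nothing more. Then I'll lift clear.

step_arm(
  motion=[
    [[0,0,0.014,0,0],[0,0,0.012,0,0],[0,0,0.008,0,0],[0,0,0.003,0,0],[0,0,-0.012,0,0],[0,0,-0.012,0,0],[0,0,-0.01,0,0],[0,0,-0.03,0,0],[0,0,-0.04,0,0],[0,0,-0.03,0,0],[0,0,0,0,0],[0,0,0,0,0]],
  ],
)

```text
clock: 9.22
eef_pos: [0.5705, 0.1462, 0.252]
tool_rot: [-0.705, 0.039, -0.004, 0.708]
contact_force: [0.8, 0.0, 1.1]
opening: -0.0001
```

```bash
python3 t.py;python3 look.py s5
```

```text
9.225 [0.57046429 0.146166   0.25195094] [0.77105024 0.00849314 1.1124386 ] [ 0. -0. -0. -0.  0. -0. -0.]
to go to top [0.00576649 0.1077996  0.00061695]
[261.         169.33333333] 18 [ 0.552 -0.147  0.151]
[344.32142857 235.        ] 28 [0.574 0.197 0.15 ]
```

View pics/s5.png

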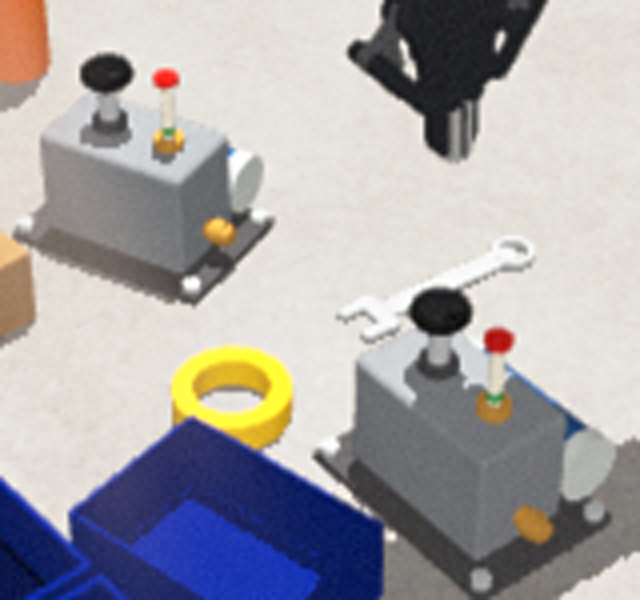

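The worked pin is fully out: its head is at crop pixel (498,340) with the green band clear of the collar. The knob is up at (440,310), and the hand is about 108 mm above it.

```bash
python3 -c "
from rig import robot
print(robot.job_done())"
```

```text
the job is handed in; nothing more can be done
None
```

I pumped the left-hand lubricator, the one with the sunken pin, until its pin was fully out, then handed the job in at about 9 s on the robot clock. I used five full knob strokes with the fingers shut.

- **Pin travel:** the pin head, measured from the scene camera, rose 0.115 → 0.125 → 0.134 → 0.142 → 0.150 m. The fifth stroke added nothing, so the pin is fully out. It matches the other pump's 0.150–0.151 m, and the green band is clear of the collar.
- **Knob and hand:** the last picture shows the worked knob fully up and the fingertips about 108 mm above it.
- **Other pump and bench:** the other pump looks unchanged in the last picture, as do the tape roll, the wrench and the visible part of the blue bin. That close-up did not cover the spray can, cartridge, carton or cup, so I did not re-check those. The wrist force showed no unexpected contact.
- **Disagreement:** the cameras disagreed by about 6 mm on the knob position. I used the wrist view, which fell within about 5 mm of the other two, and the first stroke went about 22 mm down to the stop.

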